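# Rack the label-roll spindles chamfered end first

### The job

Fill the two free bores of the slanted rack with spindles from the tray, each fully home with its chamfered end in first like the one already there, and let go of them; any two of the four will do. You cannot tell beforehand which way round a spindle lies: feel it in the bore, where a square end stops short, and turn the spindle end for end if it does. Leave the other things on the bench where they are.

Things in the scene. Friction and masses are not known exactly. Their poses are not given: they have to be found in the camera images.
- tray: fixed tray, light wood with black cross-bars, 250 (x) x 215 (y) x 50 mm; origin on the table under its centre, z up. Each of its four pockets holds a spindle along the tray's y, in saddles at y = 55 to 85 mm either side, free between them down to the 12 mm base board; strips 42 mm high just past the spindle's ends stop it endways
- rack: fixed slanted rack: blue block with three round bores, 70 mm apart along its x (the middle one is taken: a spindle fixed in it stands out 115 mm), on a dark base 240 x 170 x 10 mm; origin on the table, z up. Bores run inward along (0, -0.866, -0.5) of this frame, 30 degrees below level; the mouth face is square to them. The block is 220 mm wide, 79 mm long, 29 mm thick either side of the bore axes
- pocket1 (a point): tray pocket 1: centre of the spindle there at the start, within 2 mm, 50 mm above the table; axes as the tray's, spindle along y. A spindle is a round rod, 190 mm long, 28 mm thick, about 110 g, cream with black ends; one end square, the other chamfered (tapers to 12 mm over the last 16 mm). Which end is which is not known, and spindles are not tracked once out of the tray
- pocket2 (a point): tray pocket 2, 60 mm further along the tray's x than pocket 1: centre of the spindle lying there at the start, as for pocket 1
- pocket3 (a point): tray pocket 3, 60 mm further along the tray's x than pocket 2: centre of the spindle lying there at the start, as for pocket 1
- pocket4 (a point): tray pocket 4, 60 mm further along the tray's x than pocket 3: centre of the spindle lying there at the start, as for pocket 1
- mouth1 (a point): centre of the mouth of free bore 1 (the rack's -x one), on its axis, 98 mm above the table; axes as the rack's, inward is (0, -0.866, -0.5). The bore is 32 mm wide with a 4 mm lead-in, 65 mm deep to a flat ledge with a 22 mm hole. A square end stops on the ledge, 65 mm in; a chamfered end enters the hole till its taper seats, tip 75 mm in, and pushes the plunger behind the ledge
- mouth2 (a point): centre of the mouth of free bore 2 (the rack's +x one, 140 mm from bore 1), made like bore 1
- plunger1 (a joint): orange spring plunger (light, under 0.6 N) at the bottom of free bore 1: m it is pushed in; 0 when free, also under a square end; about 0.008 when a chamfered end is fully home
- plunger2 (a joint): orange spring plunger (light, under 0.6 N) at the bottom of free bore 2: m it is pushed in; 0 when free, also under a square end; about 0.008 when a chamfered end is fully home
- flask: a bystander to leave where it is: pink drinking flask, 68 mm in diameter, 185 mm tall; origin under its centre
- jar: a bystander to leave where it is: small clear jar with black cap, 48 mm in diameter, 100 mm tall; origin under its centre
- label_roll: a bystander to leave where it is: roll of white labels lying flat, 90 mm in diameter, 50 mm high; origin under its centre
- tape_roll: a bystander to leave where it is: yellow roll of packing tape lying flat, 100 mm in diameter, 48 mm high; origin under its centre
- carton: a bystander to leave where it is: small closed carton, 130 x 100 x 70 mm high; origin under its centre
- marker: a bystander to leave where it is: white marker with red cap, 130 mm long along its x, 19 mm thick; origin under its centre

How it is judged:
By the outcome, as a careful person would: the job done as asked, in the order asked, and still so for the second after the job is handed in, with the robot touching nothing.
It also fails if it takes over 72 s, if anything falls off the work surface, if the arm or the gripper's body presses on something with over 40 N, if the wrist force passes 120 N, or if a joint passes its speed limit or range.

### The arm

A 7-joint arm with a two-finger parallel gripper is mounted at the origin on the work surface. World frame = base frame: x ahead of the robot, y to its left, z up, the work surface at z = 0. Lengths are in mm, angles in rad, forces in N, time in s.
With the tool pointing down it reaches from about 350 to 900 mm from the base axis. Payload 8.1 kg.
Tool frame: the origin (TCP) lies at the very end of the fingers, on their centre line; the grasp point (between the pads) lies 19 mm behind it (ctrl.tcp_to_grasp is the distance from the TCP to the grasp point, in mm); z points along the fingers, y is the direction in which the jaws open and shut (so a half turn about z gives the same grasp; the last joint's range is limited). The gripper opens to 92 mm and grips with 3 to 60 N. Pads are 19 mm wide; open, the fingers measure 130 mm over their backs; the gripper's body (75 mm by 190 mm) begins 47 mm behind the grasp point.
Start: joints at [-1.358, 0.434, 0.025, 1.573, -0.012, 1.134, -0.075], TCP at [194.138, 594.098, 226.742] pointing down, gripper open.
Joint ranges: [-2.62, 2.62], [-0.44, 2.09], [-1.27, 1.32], [0.08, 2.57], [-1.32, 4.46], [0.12, 2], [-2.74, 2.74]. Speed limits (rad/s): [2.22, 2.22, 3.01, 3.01, 3.14, 3.14, 3.14].

### API

Orientations are given as a rotation vector (axis times angle).
In Python, from bench import ctrl, hand, solver, readout, vision, hand_in gives the robot as it stands. Calls block until the motion is done:
- ctrl.move_pose(position, orientation): joint-space move of the TCP to a pose.
- ctrl.move_straight(position, rotation=None, rate=150, until_force=None): straight line of the TCP; rotation=None keeps the orientation; rate is the mean speed in mm/s. With until_force (N) it stops when the force on the tool has changed by that much, and returns True; else False.
- ctrl.goto_joints(angles): joint-space move.
- hand.ungrasp() and hand.close(effort=None): open the fingers fully, or close them until they stop; effort is the grip in N (None keeps the last).
- ctrl.wait(seconds).
- solver.solve_ik(position, orientation): joint angles nearest the present ones, or None.
- readout.state(): the state.
- vision.grab_frame(name): name is "scene" or "top" or "wrist"; returns (picture, depth): 480x640x3 uint8, red, green, blue; 480x640 float32, mm along the optical axis (not along the pixel's ray), 0 where there is no reading.
- vision.camera_info(name): a dict with "intrinsics" (3x3 intrinsics, pixels), "position" and "rotation" of the camera in the world; the wrist camera has in their place "T_tool_cam" (4x4, takes a point from camera to tool coordinates, whose origin is the TCP and whose axes are the flange's). Camera axes: x right, y down, z forward; pixel columns grow to the right and rows downward; lengths in mm; the calibration is good to about 2 mm. A picture is of the moment at which its call begins: read the wrist's pose just before it. camera_info takes no time and is no camera call.
A pose or a line that the arm cannot do raises ctrl.Unreachable and nothing moves.
- hand_in(): hands the job in, once; it reports no verdict.
The state is a dict: "time_s": time; "joint_pos": joint angles; "joint_velocities": joint speeds; "joint_efforts": joint torques, N m; "tcp_pos": TCP position; "ee_rot": TCP orientation; "force": force on the tool from outside, world axes, zero at the start; "ft_torque": the same for the moment, N m; "opening": opening from 0.0 (shut) to 1.0 (fully open).
Only numpy, scipy, OpenCV 4.12 (cv2) and the standard library are available. Lean on these libraries where they do the work, as an engineer would, in place of code of your own. Each camera call takes 0.05 s, during which the arm holds its last target.

## Working session

There is one attempt and no reset: what is moved stays moved. The work goes in short steps, each a Python script; the robot and the scene stay as the last script left them, time stands still between calls to the robot, and variables do not carry over. Pictures are saved under pics/ and viewed, and the job is handed in when it is done.

```bash
ls; mkdir -p pics
python3 - <<'E'
from bench import ctrl, hand, solver, readout, vision
import cv2, numpy as np
for n in ["scene","top","wrist"]:
    p,d=vision.grab_frame(n); cv2.imwrite(f"pics/{n}0.png",p[:,:,::-1]); np.save(f"pics/{n}0.npy",d)
    print(n,vision.camera_info(n))
print(readout.state())
E
```

```text
pics
scene {'intrinsics': array([[465.55284861,   0.        , 321.03968265],
       [  0.        , 465.55284861, 225.67347395],
       [  0.        ,   0.        ,   1.        ]]), 'position': array([1011.62163804,  667.43782047,  899.44091005]), 'rotation': array([-0.81026421, -2.57762159,  1.0988549 ])}
top {'intrinsics': array([[600.42079718,   0.        , 319.24408616],
       [  0.        , 600.42079718, 239.72134112],
       [  0.        ,   0.        ,   1.        ]]), 'position': array([ 370.83578671,  -15.24807346, 1821.81900364]), 'rotation': array([-2.19837597,  2.1380957 , -0.10850725])}
wrist {'intrinsics': array([[338.97187755,   0.        , 320.37038539],
       [  0.        , 338.97187755, 240.14689672],
       [  0.        ,   0.        ,   1.        ]]), 'T_tool_cam': array([[-3.14242501e-04, -9.52188122e-01, -3.05512162e-01,
         8.39380651e+01],
       [ 9.99999790e-01, -4.72438716e-04,  4.43871361e-04,
        -4.40058346e-01],
       [-5.66984811e-04, -3.05511958e-01,  9.52188071e-01,
        -1.58910701e+02],
       [ 0.00000000e+00,  0.00000000e+00,  0.00000000e+00,
         1.00000000e+00]])}
{'time_s': 0.15, 'joint_pos': array([-1.35758459,  0.43504998,  0.02496116,  1.57386156, -0.01157299,
        1.13397764, -0.0750928 ]), 'joint_velocities': array([-0.00041378, -0.00177672, -0.00112942, -0.00027258, -0.00139376,
       -0.00036611,  0.00080899]), 'joint_efforts': array([ 1.76575573e-03, -6.68261218e+01,  9.85870287e-01, -3.14694786e+01,
       -6.05021976e-02,  3.92417936e-02,  1.18102066e-04]), 'tcp_pos': array([194.04804673, 593.72630876, 226.14341107]), 'ee_rot': array([-4.94066809e-01, -3.10244123e+00,  1.80762116e-03]), 'force': array([-0.76721313,  0.45494704,  1.05771684]), 'ft_torque': array([-0.02639467, -0.02636683, -0.03890799]), 'opening': 0.9994931650697495}
```

View pics/top0.png

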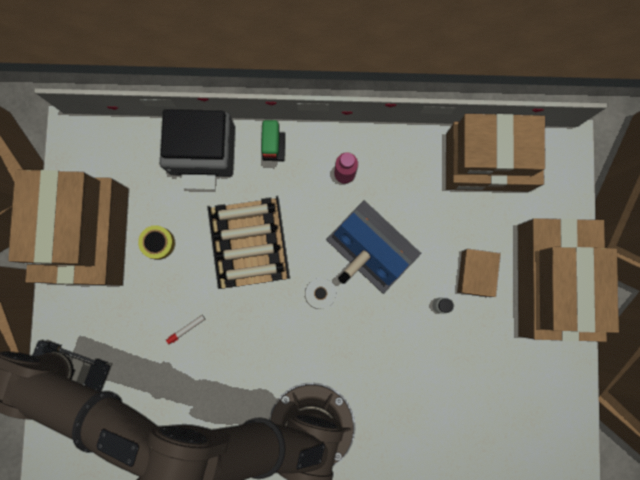

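View pics/scene0.png

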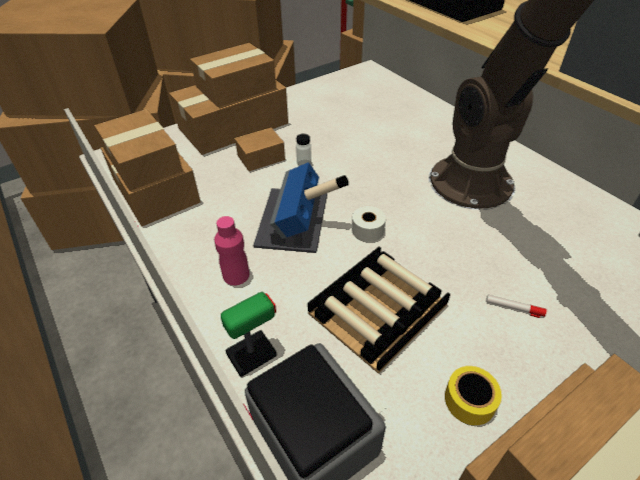

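View pics/wrist0.png

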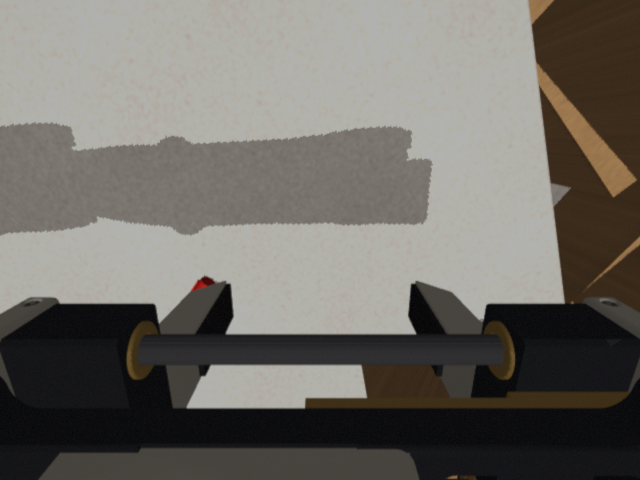

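```bash
cat > h.py <<'E'
from bench import ctrl, hand, solver, readout, vision, hand_in
import cv2, numpy as np
from scipy.spatial.transform import Rotation as R
def campose(n,st=None):
    c=vision.camera_info(n); K=c["intrinsics"]
    if n!="wrist": return K,R.from_rotvec(c["rotation"]).as_matrix(),np.array(c["position"])
    Rt=R.from_rotvec(st["ee_rot"]).as_matrix(); T=c["T_tool_cam"]
    return K,Rt@T[:3,:3],Rt@T[:3,3]+st["tcp_pos"]
def grab(n,tag):
    st=readout.state(); p,d=vision.grab_frame(n)
    cv2.imwrite(f"pics/{tag}.png",p[:,:,::-1]); np.savez(f"pics/{tag}.npz",p=p,d=d,q=np.r_[st["tcp_pos"],st["ee_rot"]])
    return p,d,campose(n,st)
def load(n,tag):
    z=np.load(f"pics/{tag}.npz"); return z["p"],z["d"],campose(n,dict(tcp_pos=z["q"][:3],ee_rot=z["q"][3:]))
def ray(uv,C):
    K,Rc,o=C; uv=np.atleast_2d(uv).astype(float)
    v=np.c_[(uv-K[:2,2])/[K[0,0],K[1,1]],np.ones(len(uv))]@Rc.T
    return o,v
def onz(uv,C,z):
    o,v=ray(uv,C); return o+v*((z-o[2])/v[:,2])[:,None]
def onplane(uv,C,p0,n):
    o,v=ray(uv,C); return o+v*(((p0-o)@n)/(v@n))[:,None]
def cloud(mask,d,C):
    ys,xs=np.nonzero(mask&(d>0)); o,v=ray(np.c_[xs,ys],C); return o+v*d[ys,xs][:,None]
def proj(P,C):
    K,Rc,o=C; q=(np.atleast_2d(P)-o)@Rc; return q[:,:2]/q[:,2:]*[K[0,0],K[1,1]]+K[:2,2]
E
python3 - <<'E'
from h import *
for n in ("top","scene"):
    p=cv2.imread(f"pics/{n}0.png")[:,:,::-1]; d=np.load(f"pics/{n}0.npy"); C=campose(n)
    hsv=cv2.cvtColor(np.ascontiguousarray(p),cv2.COLOR_RGB2HSV)
    if n=="top":
        m=((hsv[...,1]>25)&(hsv[...,1]<75)&(hsv[...,2]>130)).astype(np.uint8)
        for (x0,y0,x1,y1) in [(205,195,292,290)]:
            pass
        r=p[240:250,215:285]
        print(hsv[212,243],hsv[232,243],hsv[222,250])
    else: print(hsv[320,352], hsv[300,320])
    b=((hsv[...,0]>95)&(hsv[...,0]<125)&(hsv[...,1]>120)).astype(np.uint8)
    k,lab,s,c=cv2.connectedComponentsWithStats(b)
    i=1+np.argmax(s[1:,4]); print(n,s[i],c[i])
    P=cloud(lab==i,d,C); 
    # normals via plane ransac
    rng=np.random.default_rng(0); best=None; Q=P
    for rep in range(2):
        best=(0,)
        for _ in range(500):
            a=Q[rng.choice(len(Q),3,False)]; nn=np.cross(a[1]-a[0],a[2]-a[0]); l=np.linalg.norm(nn)
            if l<100: continue
            nn/=l; inl=abs((Q-a[0])@nn)<3
            if inl.sum()>best[0]: best=(inl.sum(),inl)
        I=Q[best[1]]; cc=I.mean(0); nn=np.linalg.svd(I-cc)[2][2]; print(len(Q),len(I),cc,nn*np.sign(nn[2]))
        Q=Q[~best[1]]
        if len(Q)<50: break
E
```

```text
[ 32  29 165] [ 37  26 168] [ 17 103 153]
top [ 335  214   73   71 2054] [371.09785784 248.51363194]
2046 845 [ 534.76601429 -169.13116259  110.07595486] [ 0.38796912 -0.35252803  0.85158908]
1201 465 [ 510.01944244 -138.25150862   99.69006805] [-0.65824161  0.57848522  0.48173938]
[ 22  63 216] [ 53 170   6]
scene [ 275  163   43   74 1962] [296.2833843  201.08256881]
1958 997 [ 541.62070111 -158.62610925  107.70581109] [ 0.36444999 -0.32482332  0.87273479]
961 457 [ 518.57196079 -124.3317133    98.41542255] [-0.64572502  0.57978554  0.49687819]
```

Run:
```python
import cv2
p=cv2.imread("pics/top0.png"); cv2.imwrite("pics/top0z.png",cv2.resize(p[190:310,200:430],None,fx=3.4,fy=3.4,interpolation=cv2.INTER_CUBIC))
p=cv2.imread("pics/scene0.png"); cv2.imwrite("pics/scene0z.png",cv2.resize(p[150:370,250:460],None,fx=2.7,fy=2.7,interpolation=cv2.INTER_CUBIC))
```

```text
(no output)
```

View pics/top0z.png

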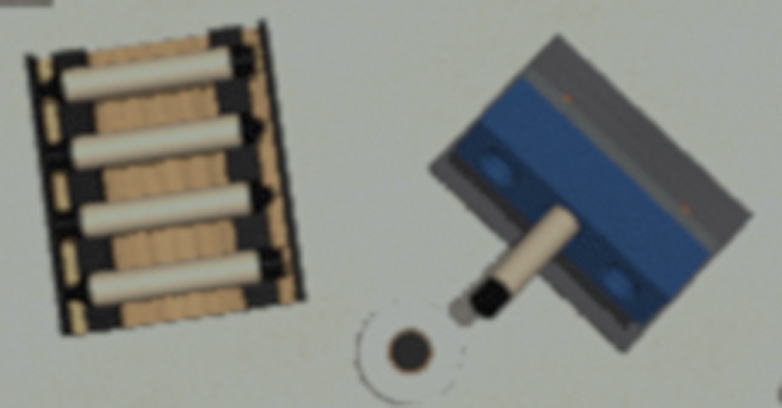

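View pics/scene0z.png

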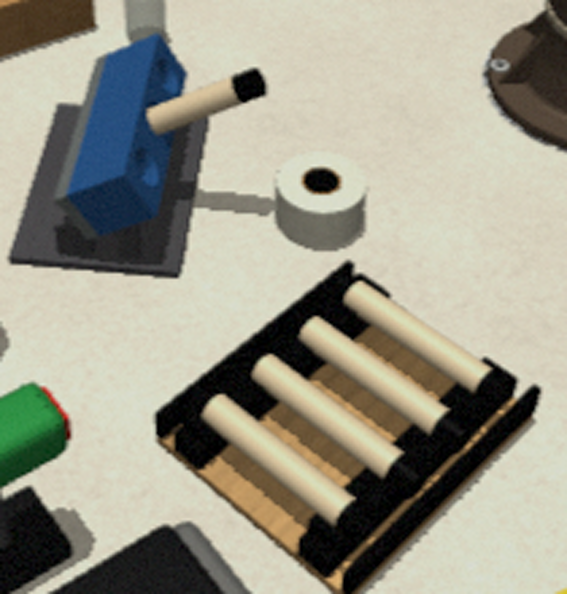

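Run:
```python
from h import *
C=campose("top")
print(onz([[346.2,238.5],[382.9,273.2]],C,98))
p=cv2.imread("pics/top0.png")[:,:,::-1]; hsv=cv2.cvtColor(np.ascontiguousarray(p),cv2.COLOR_RGB2HSV)
m=np.zeros(p.shape[:2],np.uint8); m[195:290,205:292]=1
m&=((hsv[...,1]<60)&(hsv[...,2]>110)).astype(np.uint8)
k,lab,s,c=cv2.connectedComponentsWithStats(m,connectivity=4)
for i in range(1,k):
    if s[i,4]>80:
        ys,xs=np.nonzero(lab==i); P=onz(np.c_[xs,ys],C,55); cc=P.mean(0); w=np.linalg.svd(P-cc)[2][0]; t=(P-cc)@w
        print(s[i],cc,w,t.min(),t.max())
# tray outer corners zoom
z=np.array([[27,55],[263,22],[302,300],[65,335]])/3.4+[200,190]
print(onz(z,C,42))
```

```text
[[ 552.30862304  -87.6229432    98.        ]
 [ 455.15059538 -195.22058627   98.        ]]
[ 205  195   87   95 2301] [545.45032999 200.35333751  55.        ] [-9.95252927e-01  9.73222063e-02  1.14130195e-17] -148.38575379752555 160.0735113532798
[219 204  49  15 396] [629.2706707  219.55642961  55.        ] [ 0.16948925 -0.98553204 -0.        ] -71.86697184897908 72.0498924912228
[221 224  49  15 401] [570.237694   208.99708652  55.        ] [ 0.17595929 -0.98439744 -0.        ] -73.12750199421559 71.60326055156544
[224 244  49  15 405] [510.93818927 199.25009516  55.        ] [ 0.17322545 -0.9848822  -0.        ] -72.15218558212881 72.42375248288957
[227 264  49  15 410] [452.00525853 188.40800057  55.        ] [ 0.17277635 -0.98496108 -0.        ] -71.9287734602495 72.12946765160628
[[644.05961589 326.4718816   42.        ]
 [679.27323655 119.5571097   42.        ]
 [435.25088024  77.06192246  42.        ]
 [399.15911594 281.98438075  42.        ]]
```

```bash
cat >> h.py <<'E'
yr=np.array([-.745,.667,0]); yr/=np.linalg.norm(yr)
def rackaxes(yr):
    xr=np.array([yr[1],-yr[0],0]); zz=np.array([0,0,1.]); return xr,-.866025*yr-.5*zz,.5*yr-.866025*zz  # x, inward, perp-down
def rot(x,z):
    x=x/np.linalg.norm(x); z=z/np.linalg.norm(z); return R.from_matrix(np.c_[x,np.cross(z,x),z]).as_rotvec()
def rackpose(bore,s,phi,yr):
    xr,inw,u=rackaxes(yr); sg=1 if bore==1 else -1
    z=np.cos(phi)*u+sg*np.sin(phi)*xr
    return rot(s*inw,z),z,inw
def traypose(s,phi,tx):  # tx tray x (horizontal), z leans by phi along tx
    ty=np.array([-tx[1],tx[0],0]); z=-np.cos(phi)*np.array([0,0,1.])+np.sin(phi)*tx
    return rot(s*ty,z),z,ty
E
python3 - <<'E'
from h import *
tx=np.array([.985,.173,0]); M={1:np.array([455,-195,98.]),2:np.array([552,-88,98.])}
np.set_printoptions(precision=2,suppress=True)
pk=[np.array([452,188.4,50]),np.array([511,199,50]),np.array([570,209,50]),np.array([629,219.5,50])]
t=10
for i,ph in [(0,30),(1,25),(3,-30),(3,-25),(2,-25)]:
  for s in (1,-1):
    rv,z,ty=traypose(s,np.radians(ph),tx)
    print("pick",i+1,ph,s,[solver.solve_ik(pk[i]+z*(t-b),rv) for b in (0,90)])
for b in (1,2):
  for ph in (20,30,40,50):
   for s in (1,-1):
    rv,z,inw=rackpose(b,s,np.radians(ph),yr)
    print("bore",b,ph,s,*[solver.solve_ik(M[b]+inw*(75-95-k)+z*t,rv) for k in (0,90)])
E
```

```text
pick 1 30 1 [array([ 0.13,  0.65, -1.06,  2.46,  1.84,  0.84, -2.22]), array([-0.97,  0.14,  0.22,  2.55,  1.56,  0.25, -2.08])]
pick 1 30 -1 [array([-0.51,  0.43, -0.22,  2.51,  2.19,  0.42,  0.47]), array([-0.8 ,  0.14,  0.03,  2.54,  1.54,  0.28,  1.07])]
pick 2 25 1 [array([ 0.21,  0.7 , -1.07,  2.26,  1.61,  0.77, -1.84]), array([-1.03,  0.23,  0.48,  2.36,  0.34,  0.18, -0.73])]
pick 2 25 -1 [array([-0.6 ,  0.45,  0.03,  2.32,  1.79,  0.16,  0.98]), array([-0.61,  0.23, -0.01,  2.33,  0.8 ,  0.26,  1.95])]
pick 4 -30 1 [array([-0.51,  1.02,  0.33,  1.1 , -0.32,  1.59, -0.  ]), array([-0.48,  1.04,  0.36,  0.85, -0.33,  1.81, -0.03])]
pick 4 -30 -1 [array([ 0.03,  1.22, -1.08,  1.02,  0.68,  1.78,  2.47]), array([-0.05,  1.2 , -1.07,  0.77,  0.68,  1.97,  2.56])]
pick 4 -25 1 [array([-0.53,  0.96,  0.33,  1.2 , -0.31,  1.47,  0.  ]), array([-0.51,  0.96,  0.35,  1.  , -0.31,  1.67, -0.02])]
pick 4 -25 -1 [array([ 0.06,  1.17, -1.08,  1.12,  0.7 ,  1.68,  2.45]), array([ 0.  ,  1.13, -1.07,  0.92,  0.68,  1.84,  2.52])]
pick 3 -25 1 [array([-0.56,  0.87,  0.32,  1.41, -0.3 ,  1.3
[... 1108 characters left out ...]
e 2 20 -1 [-0.18  0.85  0.43  1.41 -0.25  1.57  1.24] [-0.28  0.71  0.44  1.57 -0.25  1.55  1.18]
bore 2 30 1 [-0.52  1.16  1.14  1.38 -0.55  1.78 -1.5 ] [-0.65  1.03  1.14  1.54 -0.49  1.75 -1.54]
bore 2 30 -1 [-0.26  0.92  0.48  1.35 -0.17  1.65  1.22] [-0.33  0.77  0.42  1.51 -0.15  1.63  1.12]
bore 2 40 1 [-0.56  1.23  1.14  1.32 -0.45  1.81 -1.52] [-0.7   1.11  1.14  1.49 -0.4   1.79 -1.55]
bore 2 40 -1 [-0.27  0.97  0.4   1.29 -0.03  1.73  1.14] [-0.32  0.82  0.3   1.45 -0.    1.72  1.02]
bore 2 50 1 [-0.6   1.29  1.14  1.28 -0.35  1.83 -1.52] [-0.74  1.18  1.14  1.45 -0.31  1.82 -1.56]
bore 2 50 -1 [-0.29  1.03  0.32  1.24  0.11  1.81  1.08] [-0.34  0.89  0.24  1.41  0.11  1.8   0.97]
```

Run:
```python
from h import *
np.set_printoptions(precision=2,suppress=True)
T=vision.camera_info("wrist")["T_tool_cam"]
tgt=np.array([500,-140,105.])
for el in (40,50,60,70):
  for dist in (260,320):
    e=np.radians(el); cz=-np.cos(e)*yr-np.sin(e)*np.array([0,0,1.])
    for ud in (1,-1):
      cx=ud*np.cross(yr,[0,0,1.]); cy=np.cross(cz,cx)
      Rc=np.c_[cx,cy,cz]; Rt=Rc@T[:3,:3].T; o=tgt-cz*dist; tcp=o-Rt@T[:3,3]
      q=solver.solve_ik(tcp,R.from_matrix(Rt).as_rotvec()); print(el,dist,ud,tcp,q)
```

```text
40 260 1 [ 467.88 -110.74  182.41] [-0.9   0.07  0.72  2.42  0.93  0.49 -0.14]
40 260 -1 [437.33 -84.4  134.34] None
40 320 1 [433.64 -80.08 220.98] [-1.01 -0.11  0.62  2.41  0.88  0.76 -0.19]
40 320 -1 [403.08 -53.74 172.91] None
50 260 1 [ 478.39 -120.15  188.78] [-0.77  0.1   0.78  2.26  0.36  0.54  0.55]
50 260 -1 [442.07 -88.64 148.45] None
50 320 1 [449.66 -94.42 234.74] [-0.92 -0.08  0.75  2.25  0.52  0.77  0.33]
50 320 -1 [413.34 -62.92 194.41] None
60 260 1 [ 489.56 -130.15  192.6 ] [-0.62  0.21  0.81  2.11 -0.05  0.71  1.04]
60 260 -1 [448.57 -94.46 161.23] None
60 320 1 [ 467.21 -110.14  244.57] [-0.8   0.05  0.88  2.09  0.12  0.86  0.84]
60 320 -1 [426.22 -74.45 213.19] [-0.49  0.05 -0.18  2.55  1.26  0.88  2.29]
70 260 1 [ 501.06 -140.44  193.77] [-0.54  0.37  0.92  1.95 -0.34  0.96  1.38]
70 260 -1 [ 456.62 -101.67  172.3 ] [-0.33  0.11 -0.03  2.47  1.25  0.61  2.54]
70 320 1 [ 485.77 -126.75  250.15] [-0.63  0.25  0.95  1.91 -0.21  1.06  1.24]
70 320 -1 [441.33 -87.98 228.69] None
```

Run:
```python
from h import *
tx=np.array([.985,.173,0])
rv=rot(tx,np.array([0,0,-1.])); p=np.array([500,197,230.])
print(solver.solve_ik(p,rv))
ctrl.move_pose(p,rv); grab("wrist","tray1"); st=readout.state(); print(st["time_s"],st["joint_pos"],st["force"])
T=vision.camera_info("wrist")["T_tool_cam"]
tgt=np.array([500,-140,105.]); e=np.radians(60); cz=-np.cos(e)*yr-np.sin(e)*np.array([0,0,1.]); cx=np.cross(yr,[0,0,1.]); Rc=np.c_[cx,np.cross(cz,cx),cz]; Rt=Rc@T[:3,:3].T; tcp=tgt-cz*320-Rt@T[:3,3]
ctrl.move_pose(tcp,R.from_matrix(Rt).as_rotvec()); grab("wrist","rack1"); print(readout.state()["time_s"])
```

```text
[-1.02261782  0.33227148  0.72658241  1.82444128 -0.24853084  1.07785491
 -1.60127416]
2.0167 [-1.02343616  0.33258715  0.72514056  1.82404824 -0.24863485  1.07789497
 -1.60071407] [-0.35907275  0.54512826  0.66415032]
4.125
```

View pics/tray1.png

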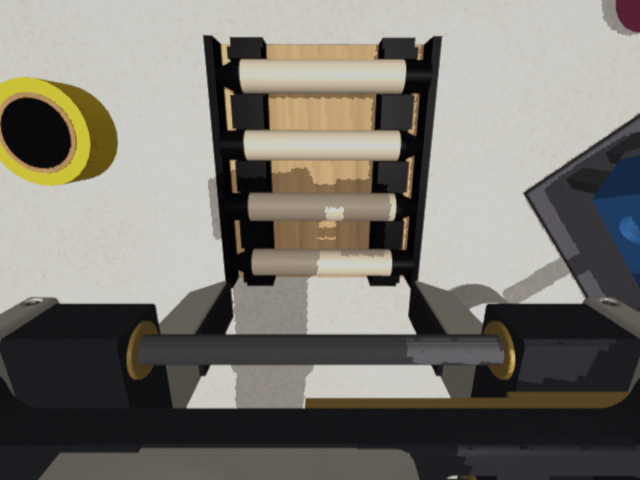

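View pics/rack1.png

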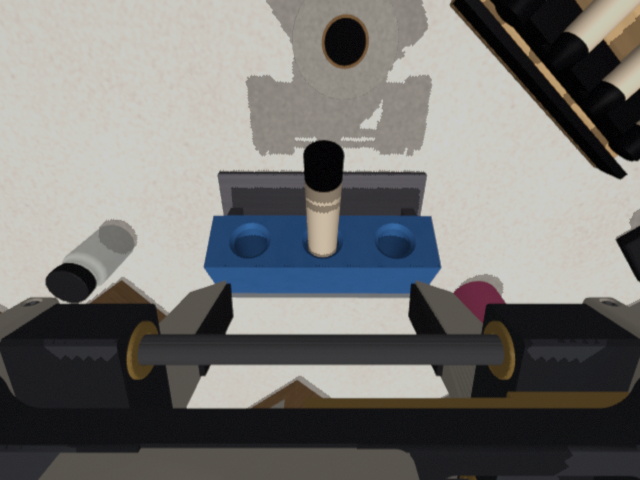

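Run:
```python
import cv2,numpy as np
p=cv2.imread("pics/rack1.png"); z=cv2.resize(p[205:300,195:450],None,fx=3.1,fy=3.1,interpolation=cv2.INTER_CUBIC); z=np.clip(z*1.6,0,255).astype(np.uint8)
q=cv2.imread("pics/tray1.png"); w=cv2.resize(q[30:300,195:450],None,fx=2.2,fy=2.2,interpolation=cv2.INTER_CUBIC); w=np.clip((w/255.)**.35*255,0,255).astype(np.uint8)
cv2.imwrite("pics/r1z.png",z);cv2.imwrite("pics/t1z.png",w)
```

```text
(no output)
```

View pics/r1z.png

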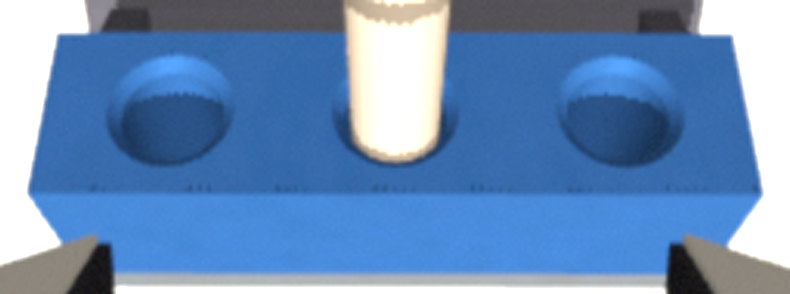

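View pics/t1z.png

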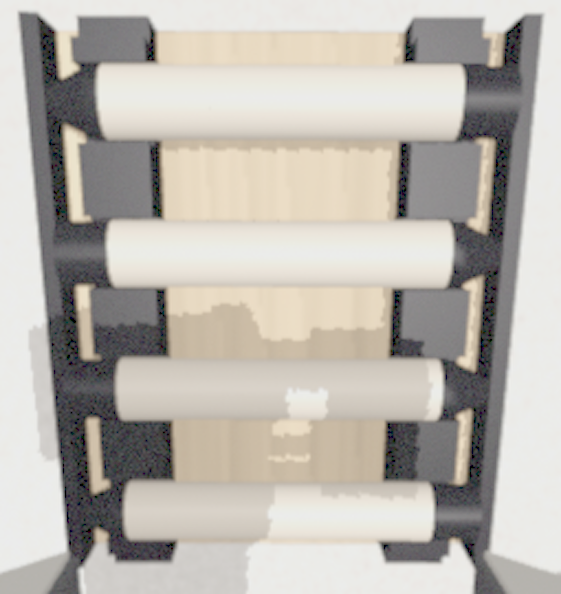

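Run:
```python
from h import *
np.set_printoptions(precision=2,suppress=True)
p,d,C=load("wrist","rack1")
off=np.array([195,205]); f=lambda a:(np.array(a,float)+.5)/3.1-.5+off
cor=f([[57,35],[732,35],[762,192],[30,192]])
# PnP; face frame: X = image right, Y = image down
ob=np.array([[-110,-29,0],[110,-29,0],[110,29,0],[-110,29,0]],float)
ok,rv,tv=cv2.solvePnP(ob,cor,C[0],None,flags=cv2.SOLVEPNP_IPPE)
Rw=C[1]@cv2.Rodrigues(rv)[0]; c=C[1]@tv.ravel()+C[2]
print("pnp centre",c,"axes\n",Rw)
g=f([[170.5,109.5],[395,110],[620.5,110]])
print("mouth z98",onz(g,C,98), "face",onz(cor,C,0)[0])
A=onz(g[[0,2]],C,98); v=A[1]-A[0]; print(np.linalg.norm(v), A.mean(0), v/np.linalg.norm(v))
n=np.array([v[1],-v[0],0])/np.linalg.norm(v); print("yr?",n)
# reproject check with exact model: centre on z=98, x axis
xr=v/np.linalg.norm(v)
for c0 in (A.mean(0),):
    y_=np.array([-xr[1],xr[0],0]); inw=-.866*y_-np.array([0,0,.5]); u=.5*y_-np.array([0,0,.866])
    mod=np.array([c0+sx*110*xr+sy*29*u for sx,sy in((-1,1),(1,1),(1,-1),(-1,-1))])
    print(proj(mod,C)-cor)
# depth plane
hsv=cv2.cvtColor(p,cv2.COLOR_RGB2HSV); m=np.zeros((480,640),bool); m[220:262,275:300]=1; m[220:262,345:370]=1
P=cloud(m,d,C); cc=P.mean(0); nn=np.linalg.svd(P-cc)[2][2]; nn*=np.sign(nn[2]); print("depth plane",nn,"offset of centre",(A.mean(0)-cc)@nn)
```

```text
pnp centre [ 503.81 -140.66   96.7 ] axes
 [[ 0.67  0.35  0.65]
 [ 0.74 -0.31 -0.6 ]
 [-0.01  0.88 -0.47]]
mouth z98 [[ 456.15 -192.54   98.  ]
 [ 503.   -140.54   98.  ]
 [ 549.97  -88.14   98.  ]] face [ 428.63 -255.93    0.  ]
140.36647388294665 [ 503.06 -140.34   98.  ] [0.67 0.74 0.  ]
yr? [ 0.74 -0.67  0.  ]
[[ 0.14 -0.89]
 [ 0.27 -0.61]
 [ 0.84  0.75]
 [-1.09  0.52]]
depth plane [-0.64  0.58  0.5 ] offset of centre -0.26350960433989806
```

Run:
```python
from h import *
np.set_printoptions(precision=2,suppress=True)
p,d,C=load("wrist","tray1")
f=lambda a:(np.array(a,float)+.5)/2.2-.5+np.array([195,30])
# per column edge finding using non-black / saturation mask
hsv=cv2.cvtColor(p,cv2.COLOR_RGB2HSV)
E=[((97,101.5),(465,101.5)),((107,253),(454,253)),((116,388),(443,388)),((123,513),(435,511))]
W=[]
for a,b in E:
    W.append(onz(f([a,b]),C,50)); v=W[-1][1]-W[-1][0]; print(W[-1].mean(0), np.linalg.norm(v), v/np.linalg.norm(v))
c=np.array([w.mean(0) for w in W]); print(np.diff(c,axis=0), np.linalg.norm(np.diff(c,axis=0),axis=1))
Ct=campose("top")
for i,q in enumerate([[629.2706707,219.55642961],[570.237694,208.99708652],[510.93818927,199.25009516],[452.00525853,188.40800057]]):
    print(onz(proj([q[0],q[1],55],Ct),Ct,50)[0]-c[i])
m=d[100:200,300:310]; 
for r in (75,145,207,263): 
    P=cloud(np.eye(1,dtype=bool).repeat(1) if 0 else (np.indices(d.shape)[0]==r)&(abs(np.indices(d.shape)[1]-320)<20),d,C); print(r,P.mean(0))
```

```text
[629.45 219.98  50.  ] 151.97940374645768 [ 0.18 -0.98  0.  ]
[570.1  209.52  50.  ] 151.87437459472258 [ 0.18 -0.98  0.  ]
[510.85 199.34  50.  ] 151.1745480243742 [ 0.18 -0.98  0.  ]
[450.26 188.75  50.  ] 152.10414542506436 [ 0.18 -0.98  0.  ]
[[-59.35 -10.46   0.  ]
 [-59.25 -10.18   0.  ]
 [-60.59 -10.58   0.  ]] [60.27 60.12 61.5 ]
[0.55 0.24 0.  ]
[0.71 0.11 0.  ]
[0.49 0.52 0.  ]
[1.97 0.23 0.  ]
75 [627.63 221.9   65.05]
145 [570.05 211.46  64.92]
207 [512.79 201.5   64.93]
263 [455.1  190.78  64.49]
```

Run:
```python
from h import *
np.set_printoptions(precision=1,suppress=True)
Ct=campose("top"); p=cv2.imread("pics/top0.png")[:,:,::-1].copy(); d=np.load("pics/top0.npy"); hsv=cv2.cvtColor(p,cv2.COLOR_RGB2HSV)
m=((hsv[...,0]>150)&(hsv[...,0]<178)&(hsv[...,1]>100)); m[:150]=0;m[190:]=0
P=cloud(m,d,Ct); print(len(P),P.min(0),P.max(0),P[P[:,2]>160].mean(0))
xr=np.array([.668,.744,0]); yr=np.array([-.744,.668,0]); v=P[P[:,2]>160].mean(0)-[550,-88,0]; print("rack-frame rel mouth2",v@xr,v@yr)
Cs=campose("scene"); p=cv2.imread("pics/scene0.png")[:,:,::-1].copy(); d=np.load("pics/scene0.npy"); hsv=cv2.cvtColor(p,cv2.COLOR_RGB2HSV)
m=((hsv[...,0]>150)&(hsv[...,0]<178)&(hsv[...,1]>100));m[:,:200]=0;m[:,260:]=0;m[:200]=0; P=cloud(m,d,Cs); print(P.min(0),P.max(0),np.median(P,0))
```

```text
415 [ 730.9 -108.9   12.3] [804.5 138.9 195.6] [762.3 -82.1 180.3]
rack-frame rel mouth2 146.20725521475043 -154.06680698292288
[737.4 -98.4   0.4] [929.4 342.2 190.9] [773.6 -56.9 111.9]
```

```bash
cat >> h.py <<'E'
yr=np.array([-.7438,.6684,0]); xr_=np.array([.6684,.7438,0]); MC=np.array([503.06,-140.34,98.]); M={1:MC-70*xr_,2:MC+70*xr_}
tx=np.array([.985,.174,0]); PK={1:np.array([451.6,188.8,50]),4:np.array([629.6,220.1,50])}
t=10.
def say(tag): 
    st=readout.state(); print(tag,round(st["time_s"],2),np.round(st["tcp_pos"],1),"F",np.round(st["force"],1),"op",round(st["opening"],3),"q",np.round(st["joint_pos"],2)); return st
def pick(k,phi,s,pre=75):
    rv,z,ty=traypose(s,np.radians(phi),tx); g=PK[k]+z*t
    hand.ungrasp(); ctrl.move_pose(g-z*pre,rv); say("pre")
    print("hit",ctrl.move_straight(g,rv,rate=110,until_force=8)); st=say("at"); print("err",st["tcp_pos"]-g)
    return g,rv,z
E
python3 - <<'E'
from h import *
ctrl.move_pose([400,40,300],rot(np.array([1.,0,0]),np.array([0,0,-1.]))) if solver.solve_ik([400,40,300],rot(np.array([1.,0,0]),np.array([0,0,-1.]))) is not None else print("no via")
say("via")
g,rv,z=pick(1,31,-1)
grab("scene","pk1")
E
```

```text
via 6.36 [400.   39.9 299.9] F [-0.6  0.2 -0. ] op 1.004 q [-0.73 -0.03  0.49  1.98  0.02  1.19 -1.81]
pre 8.79 [419.1 183.  106. ] F [-0.3  0.7 -0.5] op 1.0 q [-0.79  0.19  0.02  2.56  1.82  0.3   0.78]
hit False
at 9.62 [456.5 189.5  41.7] F [-0.2 -0.7 -0.1] op 1.0 q [-0.56  0.43 -0.17  2.53  2.27  0.44  0.38]
err [-0.13952323 -0.1839282   0.29915   ]
```

Run:
```python
import cv2
p=cv2.imread("pics/pk1.png"); cv2.imwrite("pics/pk1z.png",cv2.resize(p[200:390,270:480],None,fx=3,fy=3))
```

```text
(no output)
```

View pics/pk1z.png

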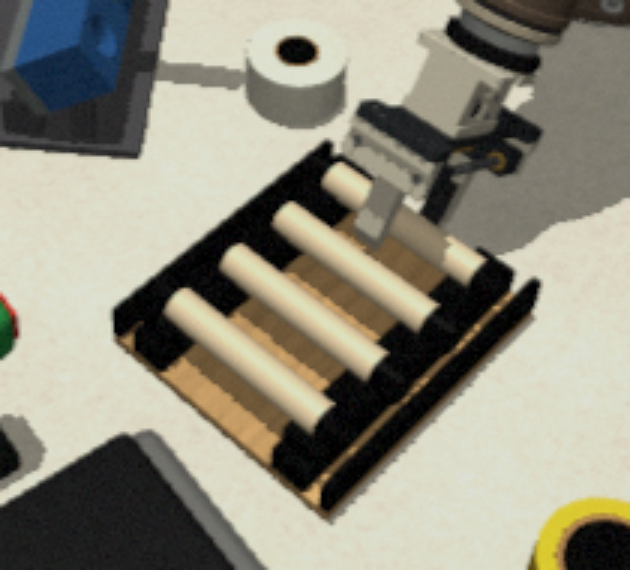

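The fingers straddle the near spindle (zoomed about (390,230)) and don't touch its neighbour. Next I close and lift.

Run:
```python
from h import *
hand.close(effort=30); st=say("closed")
ctrl.move_straight(st["tcp_pos"]+[0,0,130],rate=150); say("up")
grab("wrist","h1"); grab("scene","h1s")
phi=np.radians(30)
for s in (-1,1):
    rv,z,inw=rackpose(1,s,phi,yr)
    for k in (165,135,0): print(s,k,np.round(solver.solve_ik(M[1]+inw*(75-95-k+0)+z*t-(z*100 if k==165 else 0),rv),2))
```

```text
closed 10.7 [456.6 189.7  41.4] F [-0.8 -0.5 -1.3] op 0.297 q [-0.56  0.43 -0.17  2.53  2.27  0.44  0.38]
up 12.62 [456.5 189.6 171.2] F [-1.   0.2 -0.5] op 0.296 q [-0.95  0.07  0.27  2.42  0.96  0.29  1.75]
-1 165 [-0.04  0.52  1.15  1.98 -0.7   1.72  2.11]
-1 135 [ 0.02  0.55  0.9   2.11 -0.81  1.47  2.1 ]
-1 0 [ 0.21  0.77  0.73  1.86 -0.89  1.49  2.09]
1 165 [-0.04  0.52  1.16  1.98 -0.7   1.72 -1.03]
1 135 [-0.11  0.69  1.15  2.12 -0.86  1.62 -0.89]
1 0 [ 0.01  0.99  1.14  1.88 -1.05  1.78 -0.83]
```

View pics/h1.png

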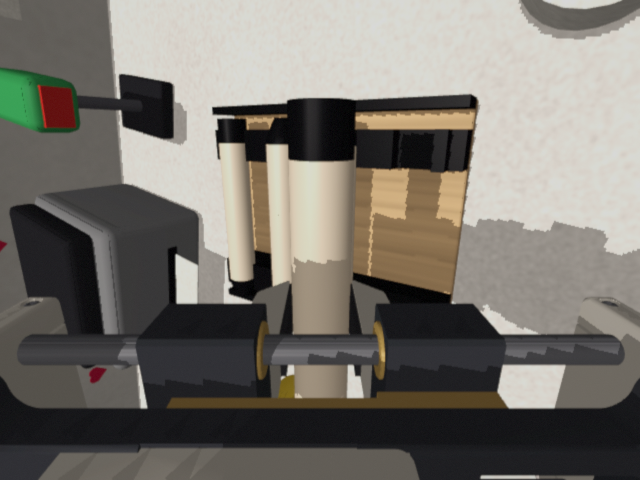

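View pics/h1s.png

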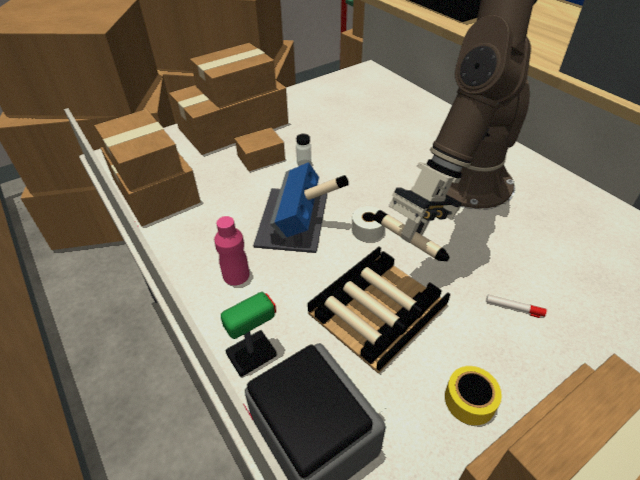

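Run:
```python
from h import *
T=vision.camera_info("wrist")["T_tool_cam"]; C=(vision.camera_info("wrist")["intrinsics"],T[:3,:3],T[:3,3])
for z in (-22,-24,-26): print(z,onz([[321,160],[321,98.5]],C,z).round(1))
z=np.load("pics/h1.npz"); d=z["d"]
for r in range(110,250,20): 
    m=np.zeros(d.shape,bool); m[r,317:327]=1; P=cloud(m,d,C); print(r,P.mean(0).round(1) if len(P) else None)
m=np.zeros(d.shape,bool); m[260,317:327]=1
for r in (120,150,180,210,240):
    row=z["d"][r]; c=np.nonzero((row>0)&(row<row[320]+25)&(abs(np.arange(640)-320)<60))[0]; print(r,c.min(),c.max())
```

```text
-22 [[ 72.4   0.5 -22. ]
 [ 94.9   0.5 -22. ]]
-24 [[ 72.6   0.5 -24. ]
 [ 94.8   0.5 -24. ]]
-26 [[ 72.7   0.5 -26. ]
 [ 94.6   0.5 -26. ]]
110 [ 90.7   0.7 -25.1]
130 [ 83.7   0.7 -25.4]
150 [ 76.4   0.7 -25.1]
170 [ 68.9   0.7 -25.1]
190 [ 61.1   0.7 -25.5]
210 [ 53.    0.7 -25.4]
230 [ 44.6   0.7 -25.2]
120 287 355
150 288 354
180 289 353
210 290 352
240 291 351
```

```bash
cat >> h.py <<'E'
def approach(bore,s,phi,via=True,k=40,off=0.):
    rv,z,inw=rackpose(bore,s,np.radians(phi),yr)
    P=lambda depth,b=0: M[bore]+inw*(depth-95+off)+z*(tg-b)
    if via: ctrl.move_pose(P(-k-20,100),rv); say("wp")
    ctrl.move_straight(P(-k),rv,rate=180); say("pre")
    return rv,z,inw,P
tg=10.6
def depth(bore):
    st=readout.state(); _,inw,_=rackaxes(yr); return (st["tcp_pos"]-M[bore])@inw+95
def lateral(bore,z,tgv=None):
    st=readout.state(); xr,inw,u=rackaxes(yr); e=st["tcp_pos"]-M[bore]-z*(tg if tgv is None else tgv); return e@xr,e@u
E
python3 - <<'E'
from h import *
rv,z,inw=rackpose(1,-1,np.radians(30),yr)
st=readout.state()
ctrl.move_pose([385,30,320],rv); say("via")
rv,z,inw,P=approach(1,-1,30)
grab("wrist","a1"); grab("scene","a1s")
E
```

```text
via 14.21 [384.4  30.4 319.2] F [-0.3 -0.4 -0.7] op 0.296 q [-0.25  0.13  0.73  2.05 -0.72  1.44  1.45]
wp 15.06 [ 355.8 -160.6  242.6] F [-0.2 -0.  -1. ] op 0.296 q [ 0.12  0.49  0.91  1.93 -0.69  1.64  2.02]
pre 15.78 [ 369.7 -107.5  158.3] F [ 0.5 -0.2 -1.2] op 0.296 q [ 0.07  0.58  0.85  2.08 -0.82  1.47  2.1 ]
```

View pics/a1s.png

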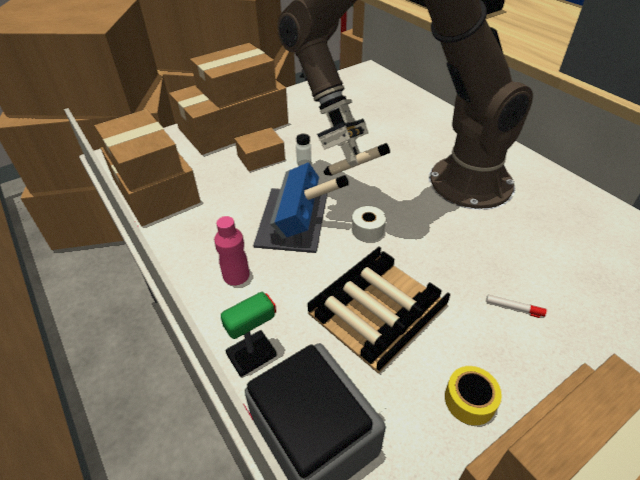

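View pics/a1.png

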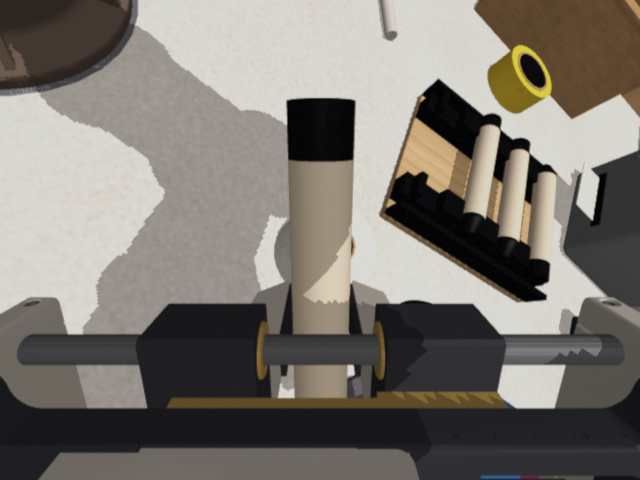

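The held spindle lines up with bore 1, its tip near (330,170) in the scene image. Inserting while watching the force.

Run:
```python
from h import *
rv,z,inw=rackpose(1,-1,np.radians(30),yr)
P=lambda d: M[1]+inw*(d-95)+z*tg
for d,f,r in ((20,6,70),(58,8,70),(80,10,30)):
    h=ctrl.move_straight(P(d),rv,rate=r,until_force=f); st=say((d,h)); print(" depth",depth(1).round(1),"lat",np.round(lateral(1,z),1),"Fin",(st["force"]@inw).round(1))
    if h: break
```

```text
(20, False) 16.88 [ 407.9 -141.8  127.7] F [-0.2  0.3 -1. ] op 0.295 q [ 0.13  0.69  0.8   1.97 -0.87  1.49  2.12]
 depth 19.7 lat [-0.  0.] Fin 0.2
(58, False) 17.57 [ 432.3 -164.   108.4] F [-0.3 -0.  -1.6] op 0.292 q [ 0.16  0.76  0.78  1.9  -0.9   1.51  2.12]
 depth 58.0 lat [-0.2  0.3] Fin 0.6
(80, True) 18.21 [ 444.5 -174.    98.7] F [-0.4  1.1  1.5] op 0.296 q [ 0.18  0.79  0.77  1.86 -0.91  1.52  2.11]
 depth 76.4 lat [0.5 0.7] Fin -1.7
```

Run:
```python
from h import *
rv,z,inw=rackpose(1,-1,np.radians(30),yr)
P=lambda d: M[1]+inw*(d-95)+z*tg
h=ctrl.move_straight(P(82),rv,rate=20,until_force=12); say(h); print(depth(1))
hand.ungrasp(); st=say("open")
ctrl.move_straight(st["tcp_pos"]-z*110,rate=200); say("back")
grab("wrist","b1"); grab("scene","b1s")
```

```text
True 18.44 [ 444.6 -173.7   98.3] F [-0.4  0.2  1.9] op 0.299 q [ 0.18  0.8   0.77  1.86 -0.91  1.53  2.11]
76.47252595993038
open 19.57 [ 444.4 -173.5   98.2] F [-0.4 -0.3  0.4] op 1.0 q [ 0.18  0.8   0.77  1.86 -0.91  1.52  2.11]
back 20.27 [ 443.  -245.4  180.1] F [-0.5  0.9 -0.1] op 1.001 q [ 0.27  0.75  0.81  1.67 -0.82  1.71  2.04]
```

View pics/b1s.png

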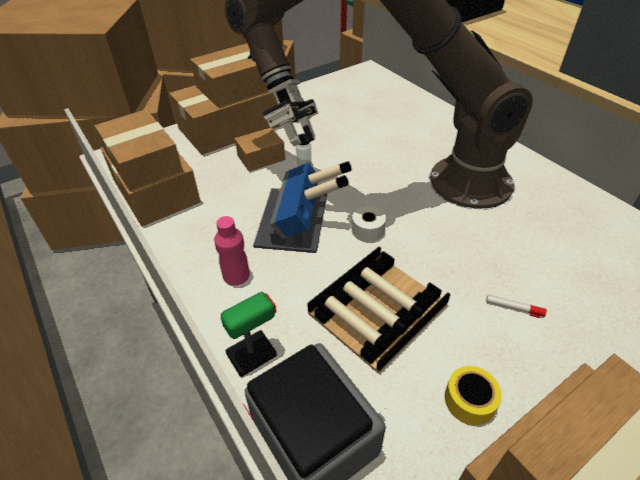

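View pics/b1.png

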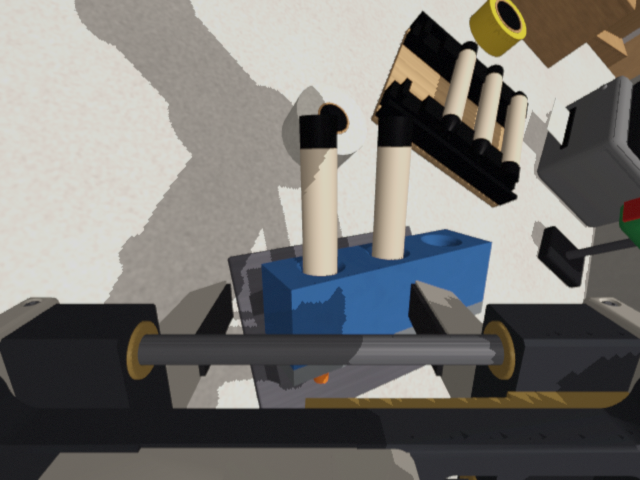

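```bash
cat >> h.py <<'E'
def stick(tag,cam="wrist"):
    p,d,C=load(cam,tag); P=cloud(np.ones(d.shape,bool),d,C); xr,inw,u=rackaxes(yr)
    for n,c in (("1",M[1]),("mid",MC),("2",M[2])):
        r=P-c; a=-(r@inw); l=r@xr; v=r@u; k=(abs(l)<11)&(abs(v)<17)&(a>20)&(a<200)
        print(n,k.sum(),"out",np.round(np.percentile(a[k],[98,99.5,100]),1) if k.sum()>20 else None,"lat",l[k].mean().round(1) if k.sum() else None)
E
python3 -c "
from h import *
stick('b1'); stick('b1s','scene')"
```

```text
1 3601 out [113.3 114.6 114.9] lat -2.4
mid 2348 out [113.2 114.6 114.9] lat -3.6
2 0 out None lat None
1 147 out [115.2 115.7 115.8] lat 4.6
mid 195 out [115.1 116.  116.2] lat 4.5
2 0 out None lat None
```

Run:
```python
from h import *
np.set_printoptions(precision=2,suppress=True)
Cs={n:campose(n) for n in("top","scene")}
P=np.vstack([cloud(np.ones((480,640),bool),np.load(f"pics/{n}0.npy"),Cs[n]) for n in Cs])
P=P[(P[:,2]>8)&(P[:,0]>400)]
for phi in (-28,-31):
  for s in (1,-1):
    rv,z,ty=traypose(s,np.radians(phi),tx); Rt=R.from_rotvec(rv).as_matrix()
    for pre in (0,75):
        g=PK[4]+z*(t-pre); q=(P-g)@Rt
        far=(P-PK[4])@tx>35
        k=far&(abs(q[:,0])<120)&(abs(q[:,1])<150)&(q[:,2]<-20)&(q[:,2]>-500)
        dy=np.maximum(abs(q[k][:,1])-95,0); dx=np.maximum(abs(q[k][:,0])-40,0); dd=np.hypot(dx,dy); i=np.argsort(dd)[:3]
        print(phi,s,pre,k.sum(),dd[i],P[k][i], solver.solve_ik(g,rv))
```

```text
-28 1 0 6570 [0. 0. 0.] [[765.82 266.85 130.05]
 [780.79 282.27 162.01]
 [747.92 260.12  93.11]] [-0.76  1.16  0.96  1.17 -0.76  1.7   0.32]
-28 1 75 5835 [0. 0. 0.] [[765.01 277.97 132.16]
 [750.   279.05 128.77]
 [764.74 259.23 123.12]] [-0.7   1.14  0.96  0.98 -0.74  1.84  0.25]
-28 -1 0 6570 [0. 0. 0.] [[765.82 266.85 130.05]
 [780.79 282.27 162.01]
 [747.92 260.12  93.11]] [-0.14  1.04 -0.53  1.08  0.28  1.58  2.72]
-28 -1 75 5835 [0. 0. 0.] [[765.01 277.97 132.16]
 [750.   279.05 128.77]
 [764.74 259.23 123.12]] [-0.16  1.04 -0.53  0.9   0.27  1.75  2.74]
-31 1 0 7403 [0. 0. 0.] [[745.74 277.95 127.  ]
 [749.73 267.16 123.6 ]
 [749.56 269.96 124.04]] [-0.73  1.18  0.95  1.11 -0.75  1.76  0.3 ]
-31 1 75 6625 [0. 0. 0.] [[774.29 271.9  154.52]
 [749.33 275.66 124.36]
 [748.99 278.34 125.53]] [-0.66  1.17  0.94  0.9  -0.74  1.92  0.22]
-31 -1 0 7403 [0. 0. 0.] [[745.74 277.95 127.  ]
 [749.73 267.16 123.6 ]
 [749.56 269.96 124.04]] [-0.15  1.07 -0.53  1.02  0.27  1.65  2.72]
-31 -1 75 6625 [0. 0. 0.] [[774.29 271.9  154.52]
 [749.33 275.66 124.36]
 [748.99 278.34 125.53]] [-0.13  1.12 -0.71  0.8   0.4   1.87  2.68]
```

Run:
```python
from h import *
np.set_printoptions(precision=2,suppress=True)
Cs={n:campose(n) for n in("top","scene")}
P=np.vstack([cloud(np.ones((480,640),bool),np.load(f"pics/{n}0.npy"),Cs[n]) for n in Cs])
P=P[(P[:,2]>8)&(P[:,0]>400)]
for o in (-25,-35,-42):
  for phi in (-28,-31):
   for s in (1,-1):
    rv,z,ty=traypose(s,np.radians(phi),tx); Rt=R.from_rotvec(rv).as_matrix()
    for pre in (0,75):
        g=PK[4]+z*(t-pre)+ty*o; q=(P-g)@Rt
        far=(P-PK[4])@tx>35
        k=far&(abs(q[:,0])<150)&(abs(q[:,1])<250)&(q[:,2]<-20)&(q[:,2]>-300)
        dy=np.maximum(abs(q[k][:,1])-95,0); dx=np.maximum(abs(q[k][:,0])-38,0); dd=np.hypot(dx,dy); i=np.argsort(dd)[:2]
        print(o,phi,s,pre,k.sum(),dd[i],P[k][i].round(0), solver.solve_ik(g,rv))
```

```text
-25 -28 1 0 17493 [0.   0.75] [[772. 258. 131.]
 [775. 259. 128.]] [-0.74  1.16  0.96  1.18 -0.75  1.69  0.35]
-25 -28 1 75 15122 [0.   0.75] [[772. 258. 131.]
 [775. 259. 128.]] [-0.67  1.13  0.96  0.99 -0.73  1.84  0.29]
-25 -28 -1 0 17493 [0.   0.75] [[772. 258. 131.]
 [775. 259. 128.]] [-0.1   1.03 -0.53  1.1   0.29  1.58  2.74]
-25 -28 -1 75 15122 [0.   0.75] [[772. 258. 131.]
 [775. 259. 128.]] [-0.07  1.07 -0.71  0.9   0.42  1.79  2.69]
-25 -31 1 0 17793 [0. 0.] [[775. 259. 128.]
 [781. 259. 127.]] [-0.71  1.18  0.95  1.12 -0.74  1.76  0.34]
-25 -31 1 75 16068 [0. 0.] [[772. 258. 131.]
 [775. 258. 118.]] [-0.64  1.17  0.95  0.91 -0.73  1.91  0.26]
-25 -31 -1 0 17793 [0. 0.] [[775. 259. 128.]
 [781. 259. 127.]] [-0.05  1.11 -0.71  1.03  0.42  1.69  2.66]
-25 -31 -1 75 16068 [0. 0.] [[772. 258. 131.]
 [775. 258. 118.]] [-0.09  1.12 -0.71  0.82  0.42  1.87  2.71]
-35 -28 1 0 16582 [7.39 7.61] [[792. 167. 135.]
 [790. 167. 133.]] [-0.73  1.16  0.97  1.18 -0.74  1.69  0.37]
-35 -28 1 75 14300 [7.39 7.61] [[792. 167. 135.]
 [790. 167. 133.]] [-0.66  1.13  0.97  1.   -0.72  1.84  0.3
[... 855 characters left out ...]
1.13  0.97  1.   -0.72  1.83  0.31]
-42 -28 -1 0 15959 [0.39 0.61] [[792. 167. 135.]
 [790. 167. 133.]] [-0.01  1.07 -0.71  1.09  0.43  1.62  2.67]
-42 -28 -1 75 13739 [0.39 0.61] [[792. 167. 135.]
 [790. 167. 133.]] [-0.05  1.07 -0.71  0.91  0.42  1.79  2.71]
-42 -31 1 0 16310 [0. 0.] [[718. 216.  10.]
 [728. 161.  11.]] [-0.69  1.18  0.96  1.13 -0.73  1.75  0.36]
-42 -31 1 75 14650 [0.39 0.61] [[792. 167. 135.]
 [790. 167. 133.]] [-0.62  1.17  0.95  0.92 -0.72  1.91  0.28]
-42 -31 -1 0 16310 [0. 0.] [[718. 216.  10.]
 [728. 161.  11.]] [-0.03  1.11 -0.71  1.03  0.43  1.69  2.68]
-42 -31 -1 75 14650 [0.39 0.61] [[792. 167. 135.]
 [790. 167. 133.]] [-0.07  1.11 -0.71  0.82  0.42  1.87  2.72]
```

```bash
cat >> h.py <<'E'
PK[2]=np.array([511.2,199.3,50])
E
python3 - <<'E'
from h import *
np.set_printoptions(precision=2,suppress=True)
rv0=rot(np.array([0,-1.,0]),np.array([0.2,0,-1.]))
for s in (1,-1):
    for phi in (25.5,):
        rv,z,ty=traypose(s,np.radians(phi),tx)
        print(s,[solver.solve_ik(PK[2]+z*(7-b),rv) for b in (0,60,150)],solver.solve_ik([400,60,320],rv))
    rv,z,inw=rackpose(2,-s,np.radians(30),yr)
    print(" bore2 tip s",-s,[solver.solve_ik(M[2]+inw*(d-95)+z*(7-b),rv) for d,b in ((75,0),(-40,0),(-60,100))])
E
```

```text
1 [array([ 0.21,  0.7 , -1.07,  2.27,  1.62,  0.77, -1.86]), array([-1.31,  0.4 ,  0.91,  2.39, -1.25,  0.18,  0.88]), array([-0.68,  0.07,  0.02,  2.33,  0.54,  0.4 , -0.95])] [-0.27 -0.29 -0.06  2.22  0.07  0.77 -0.19]
 bore2 tip s -1 [array([-0.44,  1.04,  0.88,  1.37, -0.4 ,  1.71,  1.47]), array([-0.61,  0.88,  0.92,  1.57, -0.36,  1.69,  1.41]), array([-0.57,  0.85,  0.91,  1.33, -0.34,  1.92,  1.35])]
-1 [array([ 0.09,  0.6 , -0.88,  2.28,  1.61,  0.63,  1.25]), array([-0.81,  0.29,  0.24,  2.36,  0.89,  0.14,  1.86]), array([-0.74,  0.07,  0.08,  2.33,  0.53,  0.39,  2.2 ])] [-0.87 -0.37  0.35  2.25  0.36  0.85  2.61]
 bore2 tip s 1 [array([-0.52,  1.16,  1.14,  1.38, -0.55,  1.78, -1.5 ]), array([-0.69,  0.99,  1.14,  1.58, -0.47,  1.75, -1.56]), array([-0.65,  0.95,  1.14,  1.34, -0.44,  1.97, -1.63])]
```

Run:
```python
from h import *
st=readout.state()
ctrl.move_straight(st["tcp_pos"]+[-20,20,110],rate=250)
rv,z,ty=traypose(1,np.radians(25.5),tx)
ctrl.move_pose([400,60,320],rv); say("via")
g=PK[2]+z*7.
ctrl.move_pose(g-z*110,rv); say("pre110")
for b in (60,0): print(solver.solve_ik(g-z*b,rv))
```

```text
via 22.68 [400.2  59.4 319.5] F [-0.3 -0.3 -1.3] op 1.001 q [ 0.04 -0.27 -0.28  2.21 -0.07  0.75 -0.03]
pre110 23.79 [468.  190.7 143.1] F [0.7 0.  0. ] op 0.998 q [-0.34  0.19 -0.33  2.32  0.84  0.35 -1.24]
[-0.45173119  0.30066911 -0.19094024  2.33168587  1.1707402   0.26516885
 -1.55502641]
[-0.53781092  0.44131432 -0.05706084  2.32692785  1.76685293  0.20053441
 -2.13889552]
```

Run:
```python
from h import *
rv,z,ty=traypose(1,np.radians(25.5),tx)
g=PK[2]+z*7.
grab("wrist","pp2")
print(ctrl.move_straight(g-z*25,rv,rate=90,until_force=6)); print(readout.state()["tcp_pos"]-(g-z*25))
print(ctrl.move_straight(g,rv,rate=50,until_force=6)); st=say("at"); print(st["tcp_pos"]-g); grab("scene","at2")
p=cv2.imread("pics/at2.png"); cv2.imwrite("pics/at2z.png",cv2.resize(p[200:390,270:480],None,fx=3,fy=3))
```

```text
False
[ 0.19785373 -0.10128341  0.44428063]
False
at 25.58 [514.2 199.8  44. ] F [ 0.1 -0.7 -0.5] op 0.999 q [-0.47  0.44 -0.14  2.32  1.72  0.24 -2.09]
[-0.00491492 -0.07417078  0.28657618]
```

View pics/at2z.png

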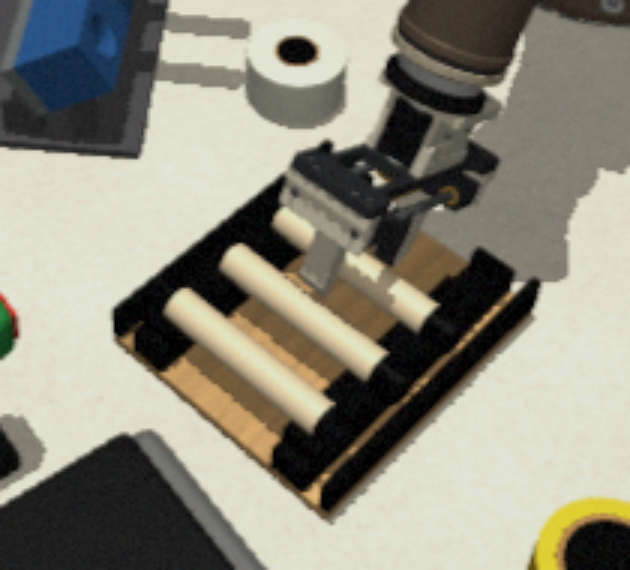

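The fingers are around pocket 2's spindle (zoomed about (345,265)) with no contact force. Next I grip and lift.

Run:
```python
from h import *
hand.close(effort=30); st=say("closed")
ctrl.move_straight(st["tcp_pos"]+[0,0,130],rate=150); say("up")
grab("wrist","h2"); grab("scene","h2s")
T=vision.camera_info("wrist")["T_tool_cam"]; C=(vision.camera_info("wrist")["intrinsics"],T[:3,:3],T[:3,3])
d=np.load("pics/h2.npz")["d"]
for r in range(90,250,10): 
    m=np.zeros(d.shape,bool); m[r,317:327]=1; P=cloud(m,d,C)
    row=d[r]; c=np.nonzero((row>0)&(row<row[320]+25)&(abs(np.arange(640)-320)<60))[0]
    print(r,P.mean(0).round(1) if len(P) else None,c.min(),c.max())
```

```text
closed 26.66 [514.2 199.8  43.7] F [ 0.1 -0.2 -0.4] op 0.297 q [-0.47  0.44 -0.14  2.32  1.72  0.24 -2.09]
up 28.38 [513.9 199.7 173.2] F [-0.5 -0.3 -1.6] op 0.297 q [-0.27  0.21 -0.36  2.19  0.65  0.43 -0.98]
90 [120.7   0.8 191. ] 261 377
100 [ 94.4   0.1 -21.9] 296 344
110 [ 90.9   0.1 -22.1] 287 354
120 [ 87.3   0.1 -22.2] 287 353
130 [ 83.7   0.1 -22. ] 288 353
140 [ 80.    0.1 -22. ] 288 353
150 [ 76.3   0.1 -22.1] 288 352
160 [ 72.4   0.1 -22. ] 288 352
170 [ 68.6   0.1 -22.5] 289 352
180 [ 64.6   0.1 -22. ] 289 352
190 [ 60.5   0.1 -21.7] 289 351
200 [ 56.4   0.1 -21.8] 290 351
210 [ 52.3   0.1 -21.9] 290 351
220 [ 48.    0.1 -22. ] 290 350
230 [ 43.7   0.1 -22.2] 290 350
240 [ 39.2   0.1 -21.8] 291 350
```

View pics/h2s.png

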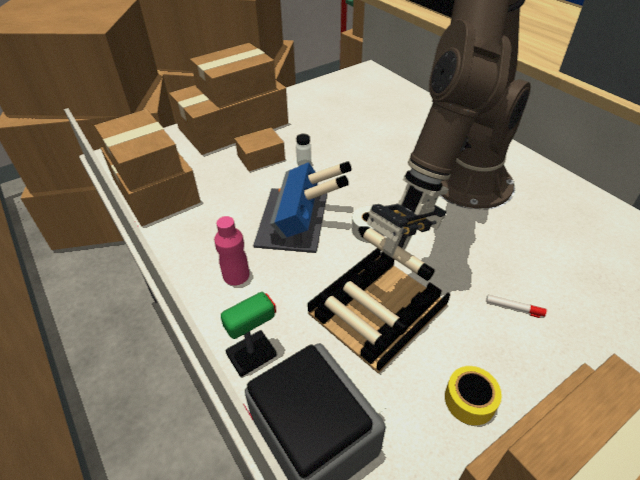

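View pics/h2.png

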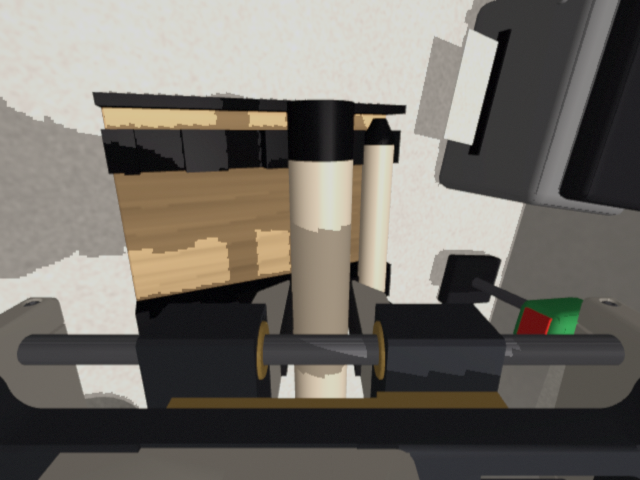

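```bash
sed -i 's/^tg=10.6/tg=7.6/' h.py
python3 - <<'E'
from h import *
rv,z,inw=rackpose(2,-1,np.radians(30),yr)
st=readout.state()
ctrl.move_pose([430,90,330],rv); say("via")
rv,z,inw,P=approach(2,-1,30)
grab("scene","a2s")
p=cv2.imread("pics/a2s.png"); cv2.imwrite("pics/a2z.png",cv2.resize(p[120:300,220:430],None,fx=3,fy=3))
E
```

```text
via 29.86 [429.8  90.4 329.5] F [-0.4 -0.4 -0.9] op 0.296 q [ 0.19  0.64 -0.78  1.35  0.12  1.97  0.36]
wp 30.48 [510.4   9.5 244.4] F [ 0.2  1.  -0.5] op 0.299 q [ 0.24  0.81 -0.71  1.24  0.28  1.95  0.5 ]
pre 31.2 [458.6  -9.9 161. ] F [-0.3  0.4 -0.4] op 0.295 q [ 0.31  0.82 -0.72  1.48  0.31  1.74  0.49]
```

View pics/a2z.png

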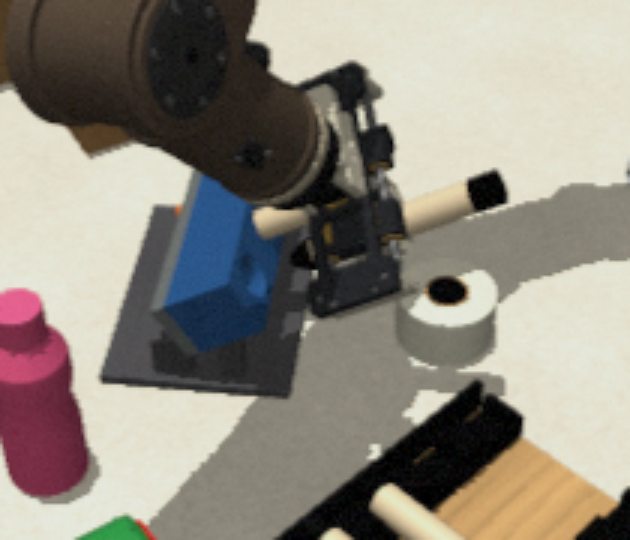

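Run:
```python
from h import *
rv,z,inw=rackpose(2,-1,np.radians(30),yr)
P=lambda d: M[2]+inw*(d-95)+z*tg
for d,f,r in ((20,6,70),):
    h=ctrl.move_straight(P(d),rv,rate=r,until_force=f); st=say((d,h)); print(" depth",depth(2).round(1),"lat",np.round(lateral(2,z),1),"Fin",(st["force"]@inw).round(1))
p,dd,C=grab("scene","i2s")
grab("top","i2t")
```

```text
(20, False) 32.26 [496.4 -45.1 130.1] F [-0.5  0.4 -0.9] op 0.296 q [ 0.32  0.9  -0.68  1.38  0.37  1.76  0.55]
 depth 19.5 lat [ 0.2 -0. ] Fin -0.1
```

View pics/i2s.png

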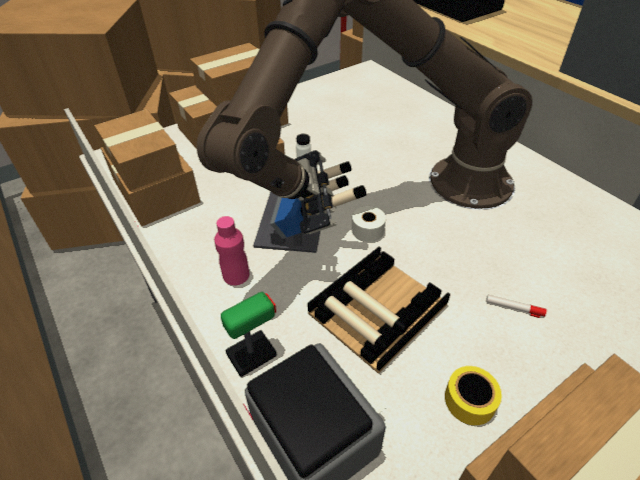

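View pics/i2t.png

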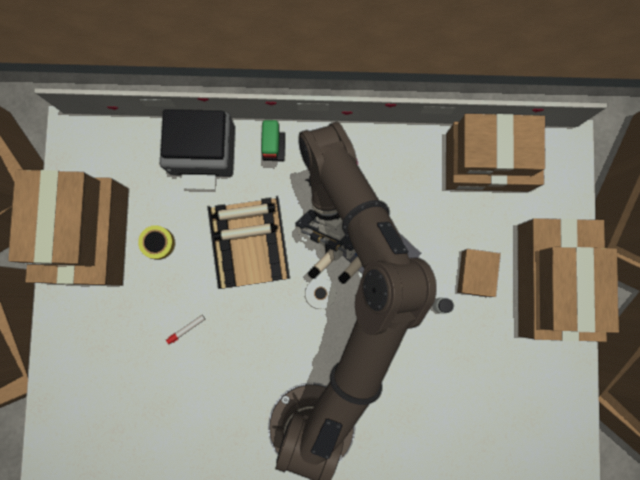

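Run:
```python
from h import *
np.set_printoptions(precision=0,suppress=True)
for cam,tag in (("scene","i2s"),):
    p,d,C=load(cam,tag)
    ys,xs=np.mgrid[90:230:1,190:320:1]; m=np.zeros(d.shape,bool); m[90:235,190:330]=1
    P=cloud(m,d,C); hs=cv2.cvtColor(p,cv2.COLOR_RGB2HSV)
    r=np.hypot(P[:,0]-763,P[:,1]+82)
    for a in (60,100,150):
        k=(r<a)&(P[:,2]>192); print(a,k.sum(),P[k][np.argsort(P[k][:,2])[:4]])
```

```text
60 885 [[765. -28. 356.]
 [768. -25. 360.]
 [771. -23. 362.]
 [774. -25. 362.]]
100 2460 [[694. -10. 298.]
 [699.  -8. 304.]
 [703.  -9. 308.]
 [703.  -4. 311.]]
150 6929 [[632. -13. 235.]
 [634. -13. 236.]
 [631. -14. 237.]
 [633. -14. 239.]]
```

Run:
```python
from h import *
rv,z,inw=rackpose(2,-1,np.radians(30),yr)
P=lambda d: M[2]+inw*(d-95)+z*tg
for d,f,r in ((58,8,60),(80,10,30)):
    h=ctrl.move_straight(P(d),rv,rate=r,until_force=f); st=say((d,h)); print(" depth",depth(2).round(1),"lat",np.round(lateral(2,z),1),"Fin",(st["force"]@inw).round(1))
    if h: break
if h and depth(2)>72:
    h=ctrl.move_straight(P(82),rv,rate=20,until_force=12); print(h,depth(2))
```

```text
(58, False) 33.14 [520.9 -67.2 110.8] F [ 0.5  1.2 -0.8] op 0.296 q [ 0.32  0.95 -0.66  1.31  0.4   1.78  0.59]
 depth 57.8 lat [0.2 0.1] Fin 0.0
(80, True) 33.77 [532.5 -77.8 101. ] F [-0.8  1.2  2.3] op 0.301 q [ 0.32  0.97 -0.65  1.28  0.42  1.79  0.61]
 depth 76.3 lat [-0.   0.8] Fin -2.3
True 76.3773796520162
```

Run:
```python
from h import *
rv,z,inw=rackpose(2,-1,np.radians(30),yr)
hand.ungrasp(); st=say("open")
ctrl.move_straight(st["tcp_pos"]-z*120,rate=180); say("back")
grab("wrist","b2"); stick("b2")
ctrl.move_straight(readout.state()["tcp_pos"]+[-60,110,60],rate=200)
ctrl.wait(0.3)
grab("scene","b2s"); grab("top","b2t"); stick("b2s","scene"); say("end")
```

```text
open 35.12 [532.3 -77.7 100.5] F [ 0.5  0.2 -0.1] op 0.998 q [ 0.32  0.98 -0.65  1.28  0.42  1.79  0.61]
back 36.79 [611.  -67.7 190.4] F [ 0.5 -0.6  0.2] op 0.997 q [ 0.08  0.95 -0.24  0.94  0.2   2.    0.86]
1 1411 out [112.8 114.3 114.5] lat 4.6
mid 2176 out [113.1 114.5 114.7] lat 3.5
2 3296 out [113.5 114.6 115. ] lat 2.3
1 74 out [115.3 115.9 116.1] lat 4.1
mid 137 out [115.2 115.6 116. ] lat 4.5
2 72 out [115.3 115.5 115.6] lat 2.2
end 38.08 [551.   41.8 250. ] F [-0.4 -0.5  1. ] op 0.997 q [-0.02  0.8  -0.28  1.1   0.09  1.98  0.69]
```

View pics/b2s.png

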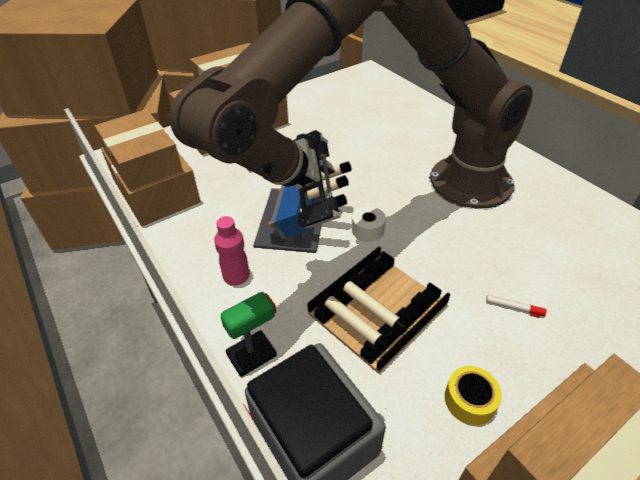

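View pics/b2.png

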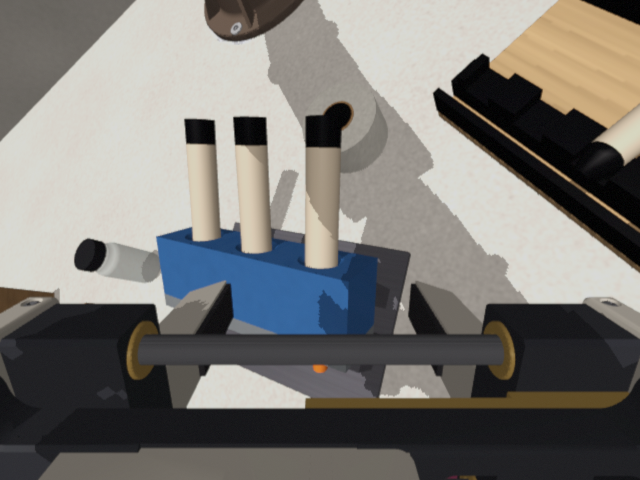

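The wrist picture shows three spindles, with ends at about (200,130), (250,130) and (322,130). All three stand out equally, 114.5 to 116 mm. In the scene picture the flask, jar, rolls, carton and marker are where they were, and the gripper is open and clear. I'm handing in.

```bash
python3 -c "
from h import *
hand_in()"
```

```text
the job is handed in; nothing more can be done
```

Both free bores now hold a spindle, chamfered end first, released, and I handed the job in at about 38 s of the 72 s allowed.

- **Spindles used:** I took the one from pocket 1, nearest the robot, for bore 1, and the one from pocket 2 for bore 2. I tilted the gripper for each pick so the open fingers cleared the neighbouring spindle.
- **Which way round:** The taper could be seen in a brightened wrist picture. Both spindles went in the right way at the first try, so neither had to be turned.
- **Feel in the bore:** Both stopped under force at about 76 mm (76.5 and 76.4), well past the 65 mm where a square end would stop.
- **After release:** All three spindles stand out equally, about 115 mm by both the wrist and scene cameras, the same as the fixed one. I had no direct reading of the plungers.
- **Other things on the bench:** By eye in the last pictures, the flask, jar, rolls, carton and marker look to be where they were. I did not measure them.

No check failed or disagreed.

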